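# Uncover the V-block and hold the lens barrel seated in it

## Task

Lift the roof-shaped dust guard off the V-block and hang it astride the middle of the horizontal bar, so that it hangs there on its own. Then take the long slim lens barrel from its cradle, lay it centred lengthwise in the V-block and press it down onto both flanks with a steady push of about 10 N. The job finishes while you are still holding it pressed there, not let go; leave the short stout barrel in its cradle.

Things in the scene. Friction and masses are not known exactly. Their poses are not given: they have to be found in the camera images.
- v_block: fixed steel V-block under the guard: base plate 90 (x) x 124 (y) x 12 mm with two 90 degree V yokes, each 14 mm thick, at y = -36 and +36 mm (58 mm gap between them for the fingers), made of plates at 45 degrees, 53 mm wide in x, tops 55 mm above the worktop. Origin: centre of the underside; y along the groove, z up
- seat (a point): point fixed to the V-block, 55 mm above the worktop, on the axis the long barrel has when fully seated, midway between the yokes; its y axis runs along the groove
- flank_near: the two V plates on the V-block's -x side (same origin and axes as v_block); fixed; one contact line
- flank_far: the two V plates on the V-block's +x side (same origin and axes as v_block); fixed; the other contact line
- guard: loose folded aluminium dust guard, 150 g, astride the yokes, legs on the base plate: 70 (x) x 96 (y) x 98 mm high, sheet 3 mm. Legs 50 mm, gable roof at 30 degrees (inner ridge 68 mm up), on it a black grip fin 12 mm thick (x), 50 long (y), 70 to 98 mm up. Origin: centre between the leg bottoms; y along the ridge, z up. Hung on the bar, origin 62 mm below the bar axis
- rail: fixed stand with a horizontal bar along its y axis, 12 mm diameter, bar axis 130 mm above the worktop, 200 mm long between two posts near its ends; origin on the worktop under the bar's middle
- rail_mid (a point): middle of the bar, on its axis, 130 mm above the worktop; y along the bar, z up
- barrel_long: the lens barrel to seat: loose black cylinder with metal bands and glass ends, diameter 30 mm, length 110 mm, about 150 g, either way round. Origin at its centre on its axis; its y axis is the cylinder's axis (it may be rolled about it). Starts lying in a low white cradle, axis level, 31 mm above the worktop
- barrel_short: the other lens barrel, not to be moved: diameter 38 mm, length 72 mm, same materials, origin at its centre, y along its axis; lies in the other white cradle, axis 37 mm above the worktop
- cradle_a: fixed white cradle under the long barrel: plate 60 (x) x 84 (y) x 5 mm with two V ribs 8 mm thick at y = -28 and +28 mm (free gap 48 mm for the fingers), rib tops 28 mm high; origin at the centre of its underside
- cradle_b: identical fixed white cradle under the short barrel
Not all that is in view belongs to the job. What is shaped like the guard but pink or red is not meant.

How it is judged:
By the outcome, as a careful person would: the job done as asked, in the order asked, and still so for the second after the job is handed in, while the arm keeps its last pose, push and grip.
It also fails if it takes over 64 s, if anything falls off the work surface, if the arm or the gripper's body presses on something with over 40 N, if the wrist force passes 120 N, or if a joint passes its speed limit or range.

## Robot

A 6-joint arm with a two-finger parallel gripper is mounted at the origin on a cart in front of the work surface, level with it; the furniture and walls round the work are solid. World frame = base frame: x ahead of the robot, y to its left, z up, the work surface at z = 0. Lengths are in m, angles in rad, forces in N, time in s.
With the tool pointing down it reaches from about 0.225 to 0.875 m from the base axis. Payload 3.4 kg.
Tool frame: the origin (TCP) lies at the very end of the fingers, on their centre line; the grasp point (between the pads) lies behind it (manip.grasp_offset is the z of the grasp point in the tool frame, in m); z points along the fingers, y is the line along which they close (so a half turn about z gives the same grasp; the last joint's range is limited). The gripper opens to 85 mm and grips with 20 to 120 N. Pads are 22 mm wide; open, the fingers measure 114 mm over their backs; the gripper's body (76 mm by 85 mm) begins 54 mm behind the grasp point. The pads swing forward as they close: fully open they stand 13 mm farther back than shut.
Start: joints at [-1.462, 0.276, 1.505, -0, 1.361, -0.121], TCP at [0.131, -0.56, 0.201] pointing down, gripper open.
Joint ranges: [-2.89, 2.89], [-0.75, 2.08], [0.22, 2.7], [-1.18, 4.32], [0.11, 2.71], [-2.7, 2.7]. Speed limits (rad/s): [2.57, 2.57, 3.14, 3.14, 3.14, 3.14].

## Interface

Orientations are given as a unit quaternion [w, x, y, z].
In Python, from rig import manip gives the robot as it stands.
- The arm moves only by the shell command python3 -m pendant 'ROWS' [FORCE]. ROWS is JSON, a list of rows, each an object of numbers: "dx", "dy", "dz": the shift along the tool's x, y, z in m; "rx", "ry", "rz": the turn, a rotation vector about the tool's x, y, z in degrees; "hand": the finger opening in m, from 0 to 0.0854. In form: [{"dx": .., "dy": .., "dz": .., "rx": .., "ry": .., "rz": .., "hand": ..}, ...]. A call has 1 to 12 rows; each row shifts and turns the commanded pose from where the row before left it, along the tool's axes as they then stand; what a row does not reach is not made up. A row lasts 1/12 s, in which the tool goes at most 41.7 mm and 7.16 degrees, less where a joint would pass 70% of its speed; a pose out of reach is approached as far as the arm can. A call is refused whole if a number of a shift passes 0.0417 or a number of a turn 7.16, either way. A call with a gripper value outside its range is refused whole. The fingers move at their own pace and stop on an object; FORCE is the grip in N (left out, the last holds). Time passes only in rows, so rows that do not move let the fingers close. It gives the time, the measured TCP pose, the force, the opening and the grip force at its end, in the units of the state.
- manip.get_state(): the state, without advancing time (a new reading comes with each control period).
- manip.get_image(name): name is "side" or "top"; returns a dict with "frame" (480x640x3 uint8, red, green, blue), "fx", "fy", "cx", "cy" (pixels), "position" and "attitude" of the camera in the world. Camera axes: x right, y up, looking along -z (the intrinsics and any distortion apply to the point x, -y, -z); pixel columns grow to the right and rows downward; lengths in m; the calibration is good to about 2 mm. A picture is of the moment at which its call begins. There is no depth.
- manip.sign_off(): hands the job in; it is judged then, once.
The state is a dict: "clock": time; "qpos": joint angles; "qd": joint speeds; "effort": joint torques, N m; "position": TCP position; "ee_rot": TCP orientation; "contact_force": force on the tool from outside, world axes, zero at the start; "moment": the same for the moment, N m; "width": finger opening in m; "gripper_force": force on a finger pad.
Only numpy, scipy, OpenCV 4.12 (cv2) and the standard library are available. Lean on these libraries where they do the work, as an engineer would, in place of code of your own. Each camera call takes 0.05 s, during which the arm holds its last target. There are 200 camera calls.

## Working session

There is one attempt and no reset: what is moved stays moved. The work goes in short steps, Python scripts to look and compute and a shell command to move; the robot and the scene stay as the last step left them, time stands still between calls to the robot, and variables do not carry over. Pictures are saved under pics/ and viewed, at most 10 in all, crops included, and the job is handed in when it is done.

```bash
mkdir -p pics; ls
python3 - <<'E'
from rig import manip
import cv2,numpy as np
print(manip.get_state(), manip.grasp_offset)
for n in("side","top"):
    d=manip.get_image(n); cv2.imwrite(f"pics/{n}0.png",d["frame"][:,:,::-1]); print(n,{k:v for k,v in d.items() if k!="frame"})
E
```

```text
pics
{'clock': 0.0, 'qpos': array([-1.46197142e+00,  2.76621270e-01,  1.50615240e+00,  1.80236145e-06,
        1.36066426e+00, -1.21022763e-01]), 'qd': array([ 0.00072915, -0.00070365,  0.00027976,  0.00048845,  0.00049153,
       -0.00160222]), 'effort': array([ 8.86512589e-04, -4.16776371e+01, -2.45808917e+01, -5.01142824e-05,
        1.10864098e-02,  1.72839134e-05]), 'position': array([ 0.13092108, -0.5593019 ,  0.19961708]), 'ee_rot': array([-9.22615442e-04,  9.93403120e-01,  1.14670791e-01,  6.50823415e-06]), 'contact_force': array([-0.34099334, -0.82217016, -0.19405047]), 'moment': array([-0.03707084, -0.03107067, -0.01689814]), 'gripper_force': 0.0, 'width': 0.08541055147873343} -0.0187
side {'fx': 467.8806997649679, 'fy': 467.8806997649679, 'cx': 314.7971155061336, 'cy': 240.10855478571412, 'position': array([0.32299646, 1.07645461, 0.5136544 ]), 'attitude': array([-0.0630617 , -0.04254908,  0.56919102,  0.81867843])}
top {'fx': 580.6158114622465, 'fy': 580.6158114622465, 'cx': 318.58991606350367, 'cy': 256.29633858150123, 'position': array([0.31013769, 0.01538044, 1.41131369]), 'attitude': array([ 0.70936886,  0.04798478, -0.04362448, -0.7018477 ])}
```

View pics/top0.png

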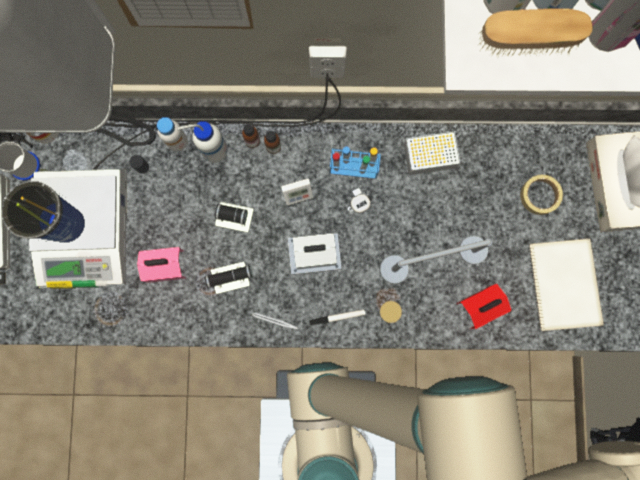

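View pics/side0.png

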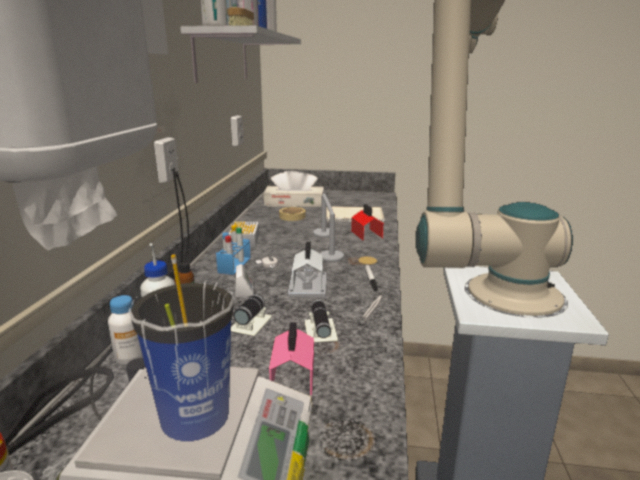

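Top view: three roof shapes, pink at (159,265), red at (486,306) and grey aluminium at (315,252). The grey one is the guard, as it stands on the V-block and isn't pink or red. Two barrels: (229,277) is longer and slimmer, so it is the long one; (234,216) is shorter and stouter. The bar runs from (395,268) to (475,250). I'll confirm in one enlarged crop.

```bash
cat > h.py <<'E'
import numpy as np,cv2
from scipy.spatial.transform import Rotation as R
from rig import manip
def rot(q): return R.from_quat([q[1],q[2],q[3],q[0]])
def ray(d,uv):
    v=np.array([(uv[0]-d["cx"])/d["fx"],-(uv[1]-d["cy"])/d["fy"],-1.]); return rot(d["attitude"]).apply(v)
def plane(d,uv,z):
    r=ray(d,uv); p=np.array(d["position"]); return p+r*(z-p[2])/r[2]
def proj(d,P):
    v=rot(d["attitude"]).inv().apply(np.array(P)-d["position"]); return d["cx"]+d["fx"]*v[0]/-v[2], d["cy"]-d["fy"]*v[1]/-v[2]
def tri(d1,u1,d2,u2):
    a,b=ray(d1,u1),ray(d2,u2); p,q=np.array(d1["position"]),np.array(d2["position"])
    s=np.linalg.lstsq(np.c_[a,-b],q-p,rcond=None)[0]; A=p+s[0]*a;B=q+s[1]*b
    return (A+B)/2,np.linalg.norm(A-B)
def blob(d,box,f):
    x0,y0,x1,y1=box; m=f(d["frame"][y0:y1,x0:x1].astype(int)).astype(np.uint8)
    n,l,s,c=cv2.connectedComponentsWithStats(m); k=1+np.argmax(s[1:,4])
    ys,xs=np.where(l==k); r=cv2.minAreaRect(np.c_[xs+x0,ys+y0].astype(np.float32))
    return c[k]+[x0,y0],s[k,4],r
E
python3 - <<'E'
from h import *
t=manip.get_image("top"); 
c=t["frame"][195:325,195:505,::-1]; cv2.imwrite("pics/crop1.png",cv2.resize(c,None,fx=2.5,fy=2.5,interpolation=cv2.INTER_CUBIC))
dark=lambda a:a.max(2)<60
for n,box,z in(("fin",(295,240,335,262),.098),("long",(205,262,252,294),.040),("short",(214,203,255,230),.05)):
    c,A,r=blob(t,box,dark); b=cv2.boxPoints(r); print(n,c,A,r,plane(t,c,z).round(4)); print([plane(t,p,z)[:2].round(4) for p in b])
wh=lambda a:(a.min(2)>205)
for n,box in(("cradleA",(200,255,255,300)),("cradleB",(210,198,258,236))):
    c,A,r=blob(t,box,wh); print(n,c,A,r,plane(t,r[0],.005).round(4),[plane(t,p,.005)[:2].round(4) for p in cv2.boxPoints(r)])
E
```

```text
fin [315.2   248.375] 40 ((314.006103515625, 248.05487060546875), (3.644240617752075, 18.331636428833008), 83.6598129272461) [0.4995 0.0324 0.098 ]
[array([0.5018, 0.0564]), array([0.5069, 0.0148]), array([0.4986, 0.0138]), array([0.4935, 0.0554])]
long [219.86956522 278.25543478] 184 ((220.4661102294922, 278.1969909667969), (10.571834564208984, 22.734121322631836), 79.2156982421875) [0.4339 0.2585 0.04  ]
[array([0.4411, 0.2862]), array([0.4518, 0.2334]), array([0.4271, 0.228 ]), array([0.4164, 0.2806])]
short [225.58227848 216.24050633] 79 ((225.62196350097656, 215.90243530273438), (13.583078384399414, 6.957187175750732), 6.340191841125488) [0.5817 0.2479 0.05  ]
[array([0.5758, 0.2647]), array([0.5927, 0.2634]), array([0.5893, 0.231 ]), array([0.5725, 0.2323])]
cradleA [231.72368421 285.69736842] 228 ((231.64707946777344, 285.5882873535156), (6.79099702835083, 33.95498275756836), 75.96376037597656) [0.4195 0.2354 0.005 ] [array([0.4171, 0.2774]), array([0.438 , 0.1979]), array([0.422 , 0.1935]), array([0.4011, 0.2729])]
cradleB [236.15333333 220.75666667] 300 ((233.7559814453125, 216.6591796875), (33.373695373535156, 23.63970184326172), 11.888657569885254) [0.5899 0.2354 0.005 ] [array([0.5691, 0.281 ]), array([0.6273, 0.271 ]), array([0.6108, 0.1896]), array([0.5527, 0.2001])]
```

View pics/crop1.png

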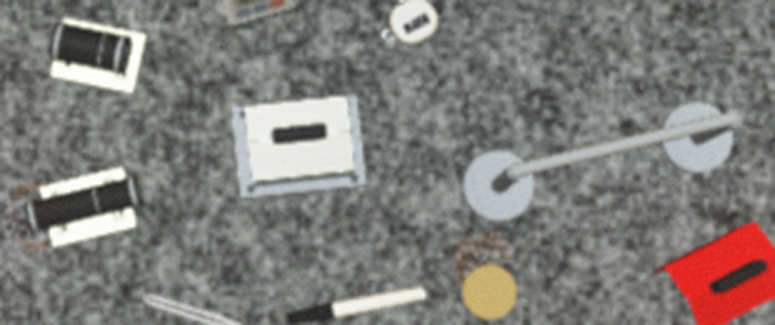

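The crop confirms the grey guard with its fin at crop (300,133) on the V-block, the long barrel at crop (82,203), and the bar from crop (510,175) to (740,117). Next I'll refine the measurements.

```bash
cat >> h.py <<'E'
def up(d,box,f,k=6,close=0):
    x0,y0,x1,y1=box; a=cv2.resize(d["frame"][y0:y1,x0:x1],None,fx=k,fy=k,interpolation=cv2.INTER_CUBIC).astype(int)
    m=f(a).astype(np.uint8)
    if close: m=cv2.morphologyEx(m,cv2.MORPH_CLOSE,np.ones((close,close)))
    n,l,s,c=cv2.connectedComponentsWithStats(m); i=1+np.argmax(s[1:,4]); ys,xs=np.where(l==i)
    P=np.c_[(xs+.5)/k-.5+x0,(ys+.5)/k-.5+y0].astype(np.float32); return P,cv2.minAreaRect(P)
def axis(d,r,z):
    b=cv2.boxPoints(r); e=[np.linalg.norm(b[i]-b[i+1]) for i in (0,1)]
    a,c=((b[0]+b[3])/2,(b[1]+b[2])/2) if e[0]>e[1] else ((b[0]+b[1])/2,(b[2]+b[3])/2)
    A,B=plane(d,a,z),plane(d,c,z); v=A-B; v=v if v[1]>0 else -v
    return (A+B)/2, np.degrees(np.arctan2(-v[0],v[1])), np.linalg.norm(v), min(e)/d["fx"]*(d["position"][2]-z)
E
python3 - <<'E'
from h import *
t=manip.get_image("top"); s=manip.get_image("side")
pr=lambda n,o:print(n,np.round(o[0],4),"yaw",round(o[1],2),"L,W",np.round(o[2:],4))
P,r=up(t,(298,240,332,258),lambda a:a.max(2)<110); pr("fin",axis(t,r,.098))
P,r=up(t,(203,258,254,298),lambda a:a.max(2)<125,close=31); print(r);pr("long loose",axis(t,r,.031))
P,r=up(t,(203,258,254,298),lambda a:a.max(2)<75,close=31); print(r);pr("long",axis(t,r,.031))
# bar: perpendicular profiles
g=t["frame"].astype(np.float32).mean(2)
a,b=np.array([399,265.]),np.array([491.4,241.8]); u=(b-a)/np.linalg.norm(b-a); n=np.array([-u[1],u[0]])
L=np.linalg.norm(b-a); off=np.arange(-8,8.01,.25)
for f0,f1 in((.1,.35),(.35,.65),(.65,.9)):
    ts=np.arange(f0*L,f1*L,.5); pts=a+ts[:,None,None]*u+off[None,:,None]*n
    p=cv2.remap(g,pts[...,0].astype(np.float32),pts[...,1].astype(np.float32),1)
    m=np.median(p,0); print(f0,f1,"std",off[p.std(0)<12],"bright",off[m>m.min()+.6*(m.max()-m.min())])
al=a+np.arange(-10,L+10,1)[:,None]*u
print(cv2.remap(g,al[:,0].astype(np.float32)[:,None],al[:,1].astype(np.float32)[:,None],1).ravel().round().astype(int))
# feet
for box in((378,252,412,287),(458,234,491,267)):
    P,r=up(t,box,lambda q:(q[...,2]-q[...,0]>8)&(q.mean(2)>110),close=41);print(r,plane(t,r[0],.006))
crop=s["frame"][170:360,210:410,::-1];cv2.imwrite("pics/side1.png",cv2.resize(crop,None,fx=3,fy=3,interpolation=cv2.INTER_CUBIC))
E
```

```text
fin [0.5004 0.0345 0.098 ] yaw 6.99 L,W [0.0474 0.0125]
((228.0, 277.5), (39.83331298828125, 50.833343505859375), 90.0)
long loose [0.4368 0.2407 0.031 ] yaw 0.6 L,W [0.1215 0.0947]
((227.0721435546875, 276.7232666015625), (12.88347053527832, 52.65042495727539), 76.75950622558594)
long [0.4386 0.2429 0.031 ] yaw 13.94 L,W [0.1253 0.0306]
0.1 0.35 std [-4.5  -4.25 -4.   -3.75 -3.5  -3.25 -3.   -2.75 -2.5  -2.25 -2.   -1.75
 -1.5  -1.25 -1.   -0.75 -0.5  -0.25  0.    0.25  0.5   0.75  1.    1.25] bright [-3.5  -3.25 -3.   -2.75 -2.5  -2.25 -2.   -1.75 -1.5  -1.25 -1.   -0.75
 -0.5  -0.25  0.  ]
0.35 0.65 std [-4.25 -4.   -3.75 -3.5  -3.25 -3.   -2.75 -2.5  -2.25 -2.   -1.75 -1.5
 -1.25 -1.   -0.75 -0.5  -0.25  0.    0.25  0.5   0.75  1.    1.25  1.5
  1.75  2.    2.25  2.5   2.75  3.    3.25  6.5   6.75  7.    7.25  7.5 ] bright [-3.25 -3.   -2.75 -2.5  -2.25 -2.   -1.75 -1.5  -1.25 -1.   -0.75 -0.5
 -0.25  0.    0.25]
0.65 0.9 std [-3.75 -3.5  -3.25 -3.   -2.75 -2.5  -2.25 -2.   -1.75 -1.5  -1.25 -1.
 -0.75 -0.5  -0.25  0.    0.25  0.5   0.75  1.  ] bright [-8.   -7.75 -7.5  -7.25 -7.
[... 312 characters left out ...]
165 163 164 166 168
 165 161 158 160 161 160 159 161 163 160 159 161 166 165 161 162 165 167
 166 163 167 168 167 164 166 169 165 164 168 167 167 168 167 170 171 167
 170 172 169 169 170 170 169 169 172 176 175 172 170 172 172 169 172 172
 174 174 176 177 178 175 174 173 176 176 175 174 177 175 173 175 177 175
 173 173 177 177 175 175 180 178 176 176 179 179 179 175 168 157 138 128
 130 133 126 116 112 113 115 117]
((392.8305358886719, 267.3190002441406), (30.486724853515625, 28.683881759643555), 22.83369255065918) [ 0.46812726 -0.15585402  0.006     ]
((472.0018310546875, 249.58547973632812), (28.690458297729492, 28.357908248901367), 49.184913635253906) [ 0.51368883 -0.34921103  0.006     ]
```

View pics/side1.png

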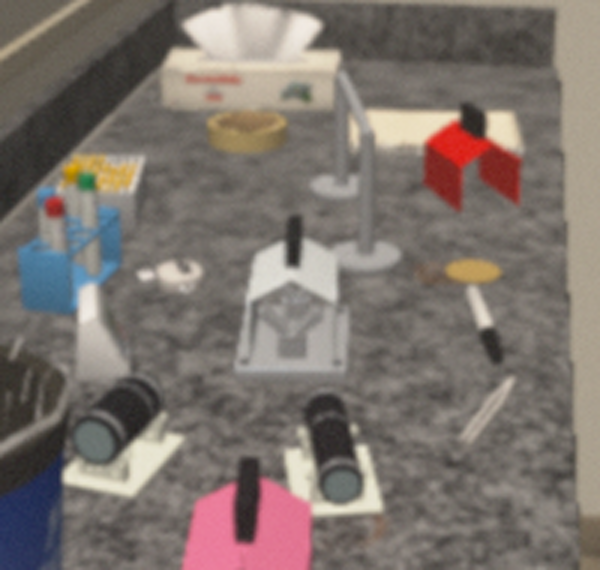

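Side view: guard fin at full (308,251), bar near end at (333,216), long barrel's glass end at (324,330). Now the barrel's end profile and the bar's midpoint.

Run:
```python
from h import *
t=manip.get_image("top"); s=manip.get_image("side")
g=t["frame"].astype(np.float32)
c=np.array([228,276.]);th=np.radians(13.2);u=np.array([np.cos(th),-np.sin(th)]);n=np.array([-u[1],u[0]])
k=np.arange(-34,32,1.); off=np.arange(-9,9.1,1)
pts=c+k[:,None,None]*u+off[None,:,None]*n
p=cv2.remap(g,pts[...,0].astype(np.float32),pts[...,1].astype(np.float32),1)
print("pos",[ (int(a),tuple(b)) for a,b in zip(k,p[:,5:14].mean(1).round().astype(int))])
print(np.c_[off,p[20:40].mean((0,2)),p[40:52].mean((0,2))].round().astype(int).tolist())
print("glass end side",plane(s,(323.7,330.3),.031), "end px top if cradle..")
m=plane(t,(444.7,252.0),.13);A=plane(t,(398,265.2-1.5),.13);B=plane(t,(399+96*.97,265-96*.243-1.5),.13)
print("bar",m,A,B,np.linalg.norm(A-B))
print("proj ends in side",proj(s,A),proj(s,m),proj(s,B))
print("fin tip side",proj(s,[.5004,.0345,.098]))
```

```text
pos [(-34, (np.int64(114), np.int64(115), np.int64(113))), (-33, (np.int64(119), np.int64(119), np.int64(118))), (-32, (np.int64(116), np.int64(116), np.int64(116))), (-31, (np.int64(113), np.int64(112), np.int64(111))), (-30, (np.int64(116), np.int64(114), np.int64(113))), (-29, (np.int64(115), np.int64(113), np.int64(112))), (-28, (np.int64(107), np.int64(104), np.int64(103))), (-27, (np.int64(104), np.int64(101), np.int64(101))), (-26, (np.int64(104), np.int64(103), np.int64(102))), (-25, (np.int64(106), np.int64(105), np.int64(105))), (-24, (np.int64(96), np.int64(95), np.int64(94))), (-23, (np.int64(97), np.int64(97), np.int64(96))), (-22, (np.int64(142), np.int64(145), np.int64(143))), (-21, (np.int64(148), np.int64(150), np.int64(148))), (-20, (np.int64(97), np.int64(97), np.int64(95))), (-19, (np.int64(59), np.int64(58), np.int64(55))), (-18, (np.int64(55), np.int64(52), np.int64(50))), (-17, (np.int64(54), np.int64(51), np.int64(49))), (-16, (np.int64(55), np.int64(52), np.int64(50))), (-15, (np.int64(54), np.int64(53), np.int64(51))), (-14, (np.int64(55), np.int64(53), np.i
[... 2359 characters left out ...]
 95, 81], [-4, 53, 51], [-3, 55, 53], [-2, 59, 56], [-1, 62, 59], [0, 62, 61], [1, 60, 60], [2, 56, 55], [3, 52, 51], [4, 48, 50], [5, 68, 76], [6, 143, 153], [7, 219, 222], [8, 239, 241], [9, 244, 244]]
glass end side [0.42524537 0.28901743 0.031     ] end px top if cradle..
bar [ 0.48967964 -0.25625892  0.13      ] [ 0.46238989 -0.15225801  0.13      ] [ 0.5173941  -0.36232592  0.13      ] 0.2171496879772701
proj ends in side (np.float64(332.1053972795145), np.float64(214.46202548942497)) (np.float64(327.0958626998029), np.float64(203.77864849777905)) (np.float64(322.7153748341543), np.float64(194.36060650980582))
fin tip side (np.float64(307.3071544232144), np.float64(248.90946905662938))
```

```bash
cat >> h.py <<'E'
def go(x,y,z,h):
    "world target TCP, tool x heading h deg: remaining turn and, at that heading, dx dy dz"
    st=manip.get_state(); Q=rot(st["ee_rot"]); T=R.from_euler("z",h,degrees=True)*R.from_euler("x",180,degrees=True)
    print("t",round(st["clock"],2),"turn(tool)",np.degrees((Q.inv()*T).as_rotvec()).round(2),"d mm",(T.inv().apply(np.array([x,y,z])-st["position"])*1e3).round(1),"F",st["contact_force"].round(1),"w",round(st["width"],4),"g",round(st["gripper_force"],1))
E
python3 - <<'E'
from h import *
t=manip.get_image("top"); print(plane(t,(228.6,276.05),.031))
go(.5004,.0345,.16,97)
E
python3 -m pendant '[{"rz":-7},{"rz":-7},{"rz":-7},{"rz":-7},{"rz":-7},{"rz":-7},{"rz":-7},{"rz":-7},{"rz":-7},{"rz":-7},{"rz":-7},{"rz":-7}]'; python3 -c "
from h import *
go(.5004,.0345,.16,97)"
```

```text
[0.44025196 0.23935284 0.031     ]
t 0.4 turn(tool) [-1.000e-02 -1.000e-02 -8.384e+01] d mm [544.9 439.1  40.4] F [-0.3 -0.9  0.3] w 0.0855 g 0.0
t 0.4 turn(tool) [-1.000e-02 -1.000e-02 -8.384e+01] d mm [544.9 439.1  40.4] F [-0.3 -0.9  0.3] w 0.0855 g 0.0invalid input
```

```bash
python3 -m pendant '[{"dx":0,"dy":0,"dz":0,"rx":0,"ry":0,"rz":-7,"hand":0.085},{"dx":0,"dy":0,"dz":0,"rx":0,"ry":0,"rz":-7,"hand":0.085}]'; python3 -m pendant '[{"rz":-7.0,"hand":0.085},{"rz":-7.0,"hand":0.085}]'
```

```text
clock: 0.57
position: [0.131, -0.5599, 0.2005]
ee_rot: [0.0, 0.971, 0.238, 0.0]
contact_force: [-1.4, -0.4, 0.1]
width: 0.0846
gripper_force: 0.0invalid input
```

```bash
python3 -m pendant '[{"dx":0,"dy":0,"dz":0,"rx":0,"ry":0,"rz":-7,"hand":0.085},{"dx":0,"dy":0,"dz":0,"rx":0,"ry":0,"rz":-7,"hand":0.085},{"dx":0,"dy":0,"dz":0,"rx":0,"ry":0,"rz":-7,"hand":0.085},{"dx":0,"dy":0,"dz":0,"rx":0,"ry":0,"rz":-7,"hand":0.085},{"dx":0,"dy":0,"dz":0,"rx":0,"ry":0,"rz":-7,"hand":0.085},{"dx":0,"dy":0,"dz":0,"rx":0,"ry":0,"rz":-7,"hand":0.085},{"dx":0,"dy":0,"dz":0,"rx":0,"ry":0,"rz":-7,"hand":0.085},{"dx":0,"dy":0,"dz":0,"rx":0,"ry":0,"rz":-7,"hand":0.085},{"dx":0,"dy":0,"dz":0,"rx":0,"ry":0,"rz":-7,"hand":0.085},{"dx":0,"dy":0,"dz":0,"rx":0,"ry":0,"rz":-7,"hand":0.085}]' | tail -3
python3 -m pendant '[{"dx":0.03,"dy":0.025,"dz":0,"rx":0,"ry":0,"rz":0,"hand":0.085},{"dx":0.03,"dy":0.025,"dz":0,"rx":0,"ry":0,"rz":0,"hand":0.085},{"dx":0.03,"dy":0.025,"dz":0,"rx":0,"ry":0,"rz":0,"hand":0.085},{"dx":0.03,"dy":0.025,"dz":0,"rx":0,"ry":0,"rz":0,"hand":0.085},{"dx":0.03,"dy":0.025,"dz":0,"rx":0,"ry":0,"rz":0,"hand":0.085},{"dx":0.03,"dy":0.025,"dz":0,"rx":0,"ry":0,"rz":0,"hand":0.085},{"dx":0.03,"dy":0.025,"dz":0,"rx":0,"ry":0,"rz":0,"hand":0.085},{"dx":0.03,"dy":0.025,"dz":0,"rx":0,"ry":0,"rz":0,"hand":0.085},{"dx":0.03,"dy":0.025,"dz":0,"rx":0,"ry":0,"rz":0,"hand":0.085},{"dx":0.03,"dy":0.025,"dz":0,"rx":0,"ry":0,"rz":0,"hand":0.085},{"dx":0.03,"dy":0.025,"dz":0,"rx":0,"ry":0,"rz":0,"hand":0.085},{"dx":0.03,"dy":0.025,"dz":0,"rx":0,"ry":0,"rz":0,"hand":0.085}]' | head -2
python3 -c "
from h import *
go(.5004,.0345,.16,97)"
```

```text
contact_force: [0.9, 0.5, -0.1]
width: 0.0856
gripper_force: 0.0
clock: 2.4
position: [0.3844, -0.1636, 0.2009]
t 2.4 turn(tool) [0.05 0.05 0.15] d mm [182.5 139.3  40.9] F [ 1.  -0.8  0.3] w 0.0847 g 0.0
```

```bash
python3 -m pendant '[{"dx":0.03,"dy":0.023,"dz":0,"rx":0,"ry":0,"rz":0,"hand":0.085},{"dx":0.03,"dy":0.023,"dz":0,"rx":0,"ry":0,"rz":0,"hand":0.085},{"dx":0.03,"dy":0.023,"dz":0,"rx":0,"ry":0,"rz":0,"hand":0.085},{"dx":0.03,"dy":0.023,"dz":0,"rx":0,"ry":0,"rz":0,"hand":0.085},{"dx":0.03,"dy":0.023,"dz":0.01,"rx":0,"ry":0,"rz":0,"hand":0.085},{"dx":0.028,"dy":0.02,"dz":0.01,"rx":0,"ry":0,"rz":0,"hand":0.085},{"dx":0.004,"dy":0.002,"dz":0.02,"rx":0,"ry":0,"rz":0,"hand":0.085},{"dx":0,"dy":0,"dz":0,"rx":0,"ry":0,"rz":0,"hand":0.085},{"dx":0,"dy":0,"dz":0,"rx":0,"ry":0,"rz":0,"hand":0.085}]' | head -2
python3 -c "
from h import *
go(.5004,.0345,.073,97)
s=manip.get_image('side'); cv2.imwrite('pics/s2.png',cv2.resize(s['frame'][150:300,220:420,::-1],None,fx=4,fy=4))"
```

```text
clock: 3.15
position: [0.4958, 0.0326, 0.1597]
t 3.15 turn(tool) [-0.19  0.01  0.25] d mm [ 1.4  4.8 86.7] F [ 0.9  0.2 -0.1] w 0.0853 g 0.0
```

View pics/s2.png

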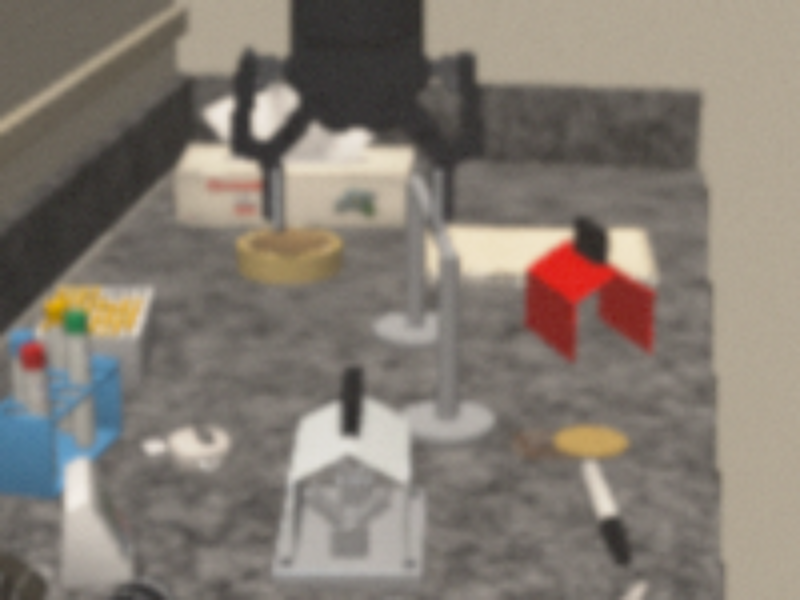

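Side crop: the fin at crop (352,400) lies between the fingers (275 and 445), well centred. I'll correct by 5 mm and go down.

```bash
python3 -m pendant '[{"dx":0.001,"dy":0.005,"dz":0.015,"rx":0,"ry":0,"rz":0,"hand":0.085},{"dx":0,"dy":0,"dz":0.02,"rx":0,"ry":0,"rz":0,"hand":0.085},{"dx":0,"dy":0,"dz":0.02,"rx":0,"ry":0,"rz":0,"hand":0.085},{"dx":0,"dy":0,"dz":0.02,"rx":0,"ry":0,"rz":0,"hand":0.085},{"dx":0,"dy":0,"dz":0.01,"rx":0,"ry":0,"rz":0,"hand":0.085},{"dx":0,"dy":0,"dz":0,"rx":0,"ry":0,"rz":0,"hand":0.04},{"dx":0,"dy":0,"dz":0,"rx":0,"ry":0,"rz":0,"hand":0.02},{"dx":0,"dy":0,"dz":0,"rx":0,"ry":0,"rz":0,"hand":0.02},{"dx":0,"dy":0,"dz":0,"rx":0,"ry":0,"rz":0,"hand":0.02},{"dx":0,"dy":0,"dz":0,"rx":0,"ry":0,"rz":0,"hand":0.02}]' 30
python3 -c "
from h import *
go(.5004,.0345,.073,97)"
```

```text
clock: 4.03
position: [0.5027, 0.0338, 0.0767]
ee_rot: [0.001, 0.662, 0.75, 0.001]
contact_force: [-0.9, 0.2, -0.1]
width: 0.025
gripper_force: 0.0
t 4.03 turn(tool) [0.14 0.03 0.16] d mm [ 1.  -2.2  3.7] F [-0.9  0.2 -0.1] w 0.025 g 0.0
```

```bash
python3 -m pendant '[{"dx":0,"dy":0,"dz":0.003,"rx":0,"ry":0,"rz":0,"hand":0.02},{"dx":0,"dy":0,"dz":0,"rx":0,"ry":0,"rz":0,"hand":0},{"dx":0,"dy":0,"dz":0,"rx":0,"ry":0,"rz":0,"hand":0},{"dx":0,"dy":0,"dz":0,"rx":0,"ry":0,"rz":0,"hand":0},{"dx":0,"dy":0,"dz":0,"rx":0,"ry":0,"rz":0,"hand":0},{"dx":0,"dy":0,"dz":0,"rx":0,"ry":0,"rz":0,"hand":0}]' 60
python3 -c "
from h import *
go(.5004,.0345,.073,97)"
```

```text
clock: 4.53
position: [0.5016, 0.034, 0.0726]
ee_rot: [-0.0, 0.661, 0.75, -0.0]
contact_force: [-1.2, -0.1, 2.2]
width: 0.0098
gripper_force: 59.4
t 4.53 turn(tool) [-0.02  0.01  0.17] d mm [ 0.7 -1.1 -0.4] F [-1.2 -0.1  2.2] w 0.0098 g 59.4
```

```bash
python3 -m pendant '[{"dx":0,"dy":0,"dz":-0.01,"rx":0,"ry":0,"rz":0,"hand":0},{"dx":0,"dy":0,"dz":-0.02,"rx":0,"ry":0,"rz":0,"hand":0},{"dx":0,"dy":0,"dz":-0.02,"rx":0,"ry":0,"rz":0,"hand":0},{"dx":0,"dy":0,"dz":-0.02,"rx":0,"ry":0,"rz":0,"hand":0},{"dx":0,"dy":0,"dz":0,"rx":0,"ry":0,"rz":0,"hand":0},{"dx":0,"dy":0,"dz":0,"rx":0,"ry":0,"rz":0,"hand":0}]' 60
python3 -c "
from h import *
go(.5004,.0345,.073,97)
s=manip.get_image('side'); cv2.imwrite('pics/s3.png',cv2.resize(s['frame'][170:310,240:400,::-1],None,fx=4,fy=4))"
```

```text
clock: 5.03
position: [0.5028, 0.034, 0.1436]
ee_rot: [0.001, 0.662, 0.75, 0.001]
contact_force: [-0.3, -0.8, -1.3]
width: 0.0093
gripper_force: 58.9
t 5.03 turn(tool) [0.18 0.03 0.17] d mm [ 0.8 -2.3 70.6] F [-0.3 -0.8 -1.3] w 0.0093 g 58.9
```

View pics/s3.png

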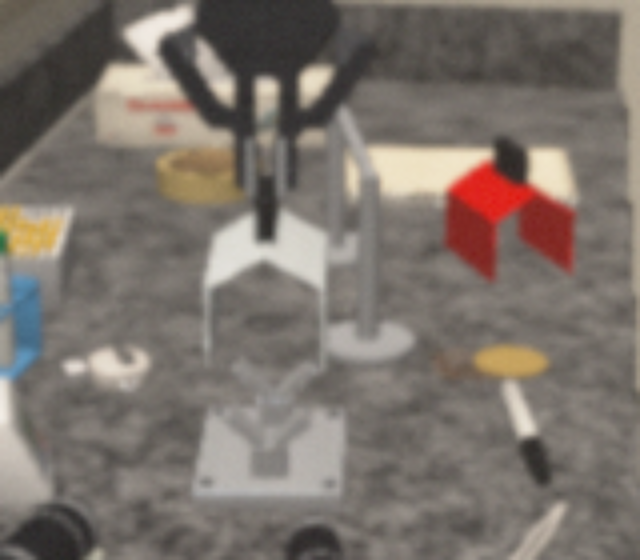

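The guard is held level: fin top at crop (265,180), leg bottoms at crop (207,365) and (322,362), V-block bare. Next: guard offset, and a V-block measurement from the top view once the arm is clear.

```bash
python3 - <<'E'
from h import *
s=manip.get_image("side")
def py(uv,y):
    r=ray(s,uv);p=np.array(s["position"]);return p+r*(y-p[1])/r[1]
print(py((291.75,261.2),.086),py((320.5,260.5),.0774),py((306.2,235.5),.0817),"fin top",py((306.3,214.5),.034+.025))
go(.490,-.2545,.24,104.3)
E
python3 -m pendant '[{"dx":0,"dy":0,"dz":-0.025,"rx":0,"ry":0,"rz":0,"hand":0},{"dx":0,"dy":0,"dz":-0.03,"rx":0,"ry":0,"rz":0,"hand":0},{"dx":0,"dy":0,"dz":-0.025,"rx":0,"ry":0,"rz":-3.5,"hand":0},{"dx":0,"dy":0,"dz":-0.015,"rx":0,"ry":0,"rz":-3.5,"hand":0},{"dx":-0.01,"dy":0,"dz":0,"rx":0,"ry":0,"rz":0,"hand":0},{"dx":-0.02,"dy":0,"dz":0,"rx":0,"ry":0,"rz":0,"hand":0},{"dx":-0.03,"dy":0.006,"dz":0,"rx":0,"ry":0,"rz":0,"hand":0},{"dx":-0.035,"dy":0.008,"dz":0,"rx":0,"ry":0,"rz":0,"hand":0},{"dx":-0.035,"dy":0.008,"dz":0,"rx":0,"ry":0,"rz":0,"hand":0},{"dx":-0.035,"dy":0.008,"dz":0,"rx":0,"ry":0,"rz":0,"hand":0}]' 60
python3 -c "
from h import *
go(.490,-.2545,.24,104.3)"
```

```text
[0.52870503 0.086      0.08532083] [0.461919   0.0774     0.08793015] [0.49482277 0.0817     0.14971169] fin top [0.49828602 0.059      0.19292613]
t 5.13 turn(tool) [-0.09 -0.02 -7.13] d mm [-276.9  -81.9  -98.3] F [-0.3 -0.3 -1.9] w 0.0094 g 58.9
clock: 5.97
position: [0.5705, -0.1205, 0.2347]
ee_rot: [-0.002, 0.615, 0.788, -0.001]
contact_force: [0.4, 0.9, -0.2]
width: 0.0096
gripper_force: 58.9
t 5.97 turn(tool) [-0.21 -0.11 -0.23] d mm [-109.9 -111.1   -5.3] F [ 0.4  0.9 -0.2] w 0.0096 g 58.9
```

```bash
python3 -m pendant '[{"dx":-0.01,"dy":-0.012,"dz":0,"rx":0,"ry":0,"rz":0,"hand":0},{"dx":-0.02,"dy":-0.02,"dz":0,"rx":0,"ry":0,"rz":0,"hand":0},{"dx":-0.025,"dy":-0.025,"dz":0,"rx":0,"ry":0,"rz":0,"hand":0},{"dx":-0.025,"dy":-0.025,"dz":0,"rx":0,"ry":0,"rz":0,"hand":0},{"dx":-0.02,"dy":-0.02,"dz":0,"rx":0,"ry":0,"rz":0,"hand":0},{"dx":-0.01,"dy":-0.009,"dz":0,"rx":0,"ry":0,"rz":0,"hand":0},{"dx":0,"dy":0,"dz":0,"rx":0,"ry":0,"rz":0,"hand":0},{"dx":0,"dy":0,"dz":0,"rx":0,"ry":0,"rz":0,"hand":0}]' 60
python3 - <<'E'
from h import *
go(.490,-.2545,.16,104.3)
t=manip.get_image("top"); s=manip.get_image("side")
a=cv2.resize(s["frame"][160:300,260:420,::-1],None,fx=2.5,fy=3); b=cv2.resize(t["frame"][200:320,260:420,::-1],None,fx=2.5,fy=3)
im=np.zeros((420,800,3),np.uint8); im[:420,:400]=a; im[:360,400:]=b; cv2.imwrite("pics/s4.png",im)
E
```

```text
clock: 6.63
position: [0.4899, -0.2525, 0.2357]
ee_rot: [-0.002, 0.616, 0.788, 0.0]
contact_force: [-0.7, 0.3, -1.3]
width: 0.01
gripper_force: 59.0
t 6.63 turn(tool) [-0.07 -0.17 -0.29] d mm [-1.9 -0.4 75.7] F [-0.7  0.3 -1.3] w 0.01 g 59.0
```

View pics/s4.png

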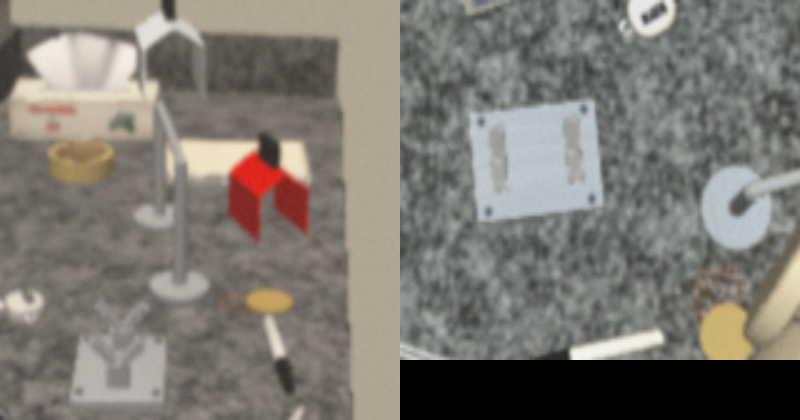

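The left half shows the guard (crop x 140–205) centred over the bar (160–180); the right half shows the bare V-block at crop (472–602, 100–222). Lowering, and measuring the V-block plate.

```bash
python3 -m pendant '[{"dx":-0.002,"dy":0,"dz":0.015,"rx":0,"ry":0,"rz":0,"hand":0},{"dx":0,"dy":0,"dz":0.025,"rx":0,"ry":0,"rz":0,"hand":0},{"dx":0,"dy":0,"dz":0.025,"rx":0,"ry":0,"rz":0,"hand":0},{"dx":0,"dy":0,"dz":0.02,"rx":0,"ry":0,"rz":0,"hand":0},{"dx":0,"dy":0,"dz":0.012,"rx":0,"ry":0,"rz":0,"hand":0},{"dx":0,"dy":0,"dz":0.003,"rx":0,"ry":0,"rz":0,"hand":0},{"dx":0,"dy":0,"dz":0,"rx":0,"ry":0,"rz":0,"hand":0}]' 60
python3 - <<'E'
from h import *
go(.490,-.2545,.128,104.3)
t=manip.get_image("top")
P,r=up(t,(282,230,346,278),lambda a:(a[...,2]-a[...,0]>6)&(a.mean(2)>140),close=41)
print("vblock plate",r,axis(t,r,.012))
E
```

```text
clock: 7.32
position: [0.4911, -0.2529, 0.1364]
ee_rot: [-0.001, 0.614, 0.789, 0.0]
contact_force: [0.9, -0.1, -1.6]
width: 0.0097
gripper_force: 58.9
t 7.32 turn(tool) [-0.08 -0.12 -0.04] d mm [-1.3 -1.4  8.4] F [ 0.9 -0.1 -1.6] w 0.0097 g 58.9
vblock plate ((313.9022521972656, 251.6625213623047), (39.35318374633789, 50.99508285522461), 84.08686065673828) (array([0.50378434, 0.03654517, 0.012     ]), np.float64(6.557441986980842), np.float64(0.12407477358494934), np.float64(0.09484322388852286))
```

```bash
for i in 1 2; do python3 -m pendant '[{"dx":0,"dy":0,"dz":0.002,"rx":0,"ry":0,"rz":0,"hand":0},{"dx":0,"dy":0,"dz":0.002,"rx":0,"ry":0,"rz":0,"hand":0},{"dx":0,"dy":0,"dz":0,"rx":0,"ry":0,"rz":0,"hand":0}]' | sed -n '2p;4p'; done
python3 -m pendant '[{"dx":0,"dy":0,"dz":0.001,"rx":0,"ry":0,"rz":0,"hand":0},{"dx":0,"dy":0,"dz":0,"rx":0,"ry":0,"rz":0,"hand":0}]'| sed -n '2p;4p'
```

```text
position: [0.4914, -0.2545, 0.134]
contact_force: [-0.0, 0.0, -2.3]
position: [0.4911, -0.2548, 0.1301]
contact_force: [-1.3, -0.2, 1.4]
position: [0.4913, -0.2548, 0.13]
contact_force: [-1.9, 0.7, 6.4]
```

```bash
python3 -m pendant '[{"dx":0,"dy":0,"dz":-0.001,"rx":0,"ry":0,"rz":0,"hand":0},{"dx":0,"dy":0,"dz":0,"rx":0,"ry":0,"rz":0,"hand":0.02},{"dx":0,"dy":0,"dz":0,"rx":0,"ry":0,"rz":0,"hand":0.04},{"dx":0,"dy":0,"dz":0,"rx":0,"ry":0,"rz":0,"hand":0.05},{"dx":0,"dy":0,"dz":0,"rx":0,"ry":0,"rz":0,"hand":0.05},{"dx":0,"dy":0,"dz":0,"rx":0,"ry":0,"rz":0,"hand":0.05},{"dx":0,"dy":0,"dz":-0.01,"rx":0,"ry":0,"rz":0,"hand":0.05},{"dx":0,"dy":0,"dz":-0.03,"rx":0,"ry":0,"rz":0,"hand":0.05},{"dx":0,"dy":0,"dz":-0.03,"rx":0,"ry":0,"rz":0,"hand":0.05},{"dx":0,"dy":0,"dz":-0.03,"rx":0,"ry":0,"rz":0,"hand":0.05}]'
python3 - <<'E'
from h import *
go(.4403,.2394,.12,103.9)
s=manip.get_image("side"); t=manip.get_image("top")
P,r=up(t,(282,230,346,278),lambda a:(a[...,2]-a[...,0]>3)&(a.mean(2)>135),close=61)
h=cv2.convexHull(P);q=cv2.approxPolyDP(h,3,True)[:,0]
W=np.array([plane(t,c,.012)[:2] for c in q]);print(W.round(4).tolist(),W.mean(0))
cv2.imwrite("pics/s5.png",cv2.resize(s["frame"][150:290,260:420,::-1],None,fx=4,fy=4))
E
```

```text
clock: 8.87
position: [0.4908, -0.2543, 0.2311]
ee_rot: [-0.0, 0.615, 0.789, -0.0]
contact_force: [0.4, -0.8, 0.6]
width: 0.0499
gripper_force: 0.0
t 8.87 turn(tool) [-0.02 -0.02  0.27] d mm [491.3  69.6 111.1] F [ 0.4 -0.8  0.6] w 0.0499 g 0.0
[[0.4628, -0.0403], [0.4414, -0.0162], [0.4401, 0.114], [0.5274, 0.1157], [0.5576, 0.102], [0.5591, -0.0398]] [0.49805734 0.03922943]
```

View pics/s5.png

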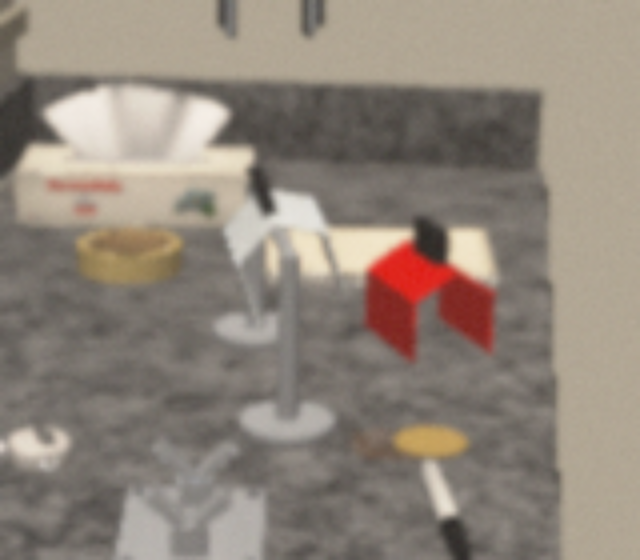

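The guard is astride the bar but leans: fin at crop (262,190), leg ends at crop (255,315) and (338,290). I'll check whether it is still swinging, and re-measure the V-block plate.

Run:
```python
from h import *
for i in range(8):
    s=manip.get_image("side")
    P,r=up(s,(316,186,334,206),lambda a:a.max(2)<75); 
    c=P.mean(0); v=np.linalg.svd(P-c,full_matrices=False)[2][0]; print(i,c.round(2),np.degrees(np.arctan2(v[0],v[1])).round(1),len(P))
t=manip.get_image("top")
a=t["frame"].astype(int); x0,y0=282,230
P,r=up(t,(282,230,346,278),lambda a:(a[...,2]-a[...,0]>6)&(a.mean(2)>140))
print(len(P),r, axis(t,r,.012))
h=cv2.convexHull(P);q=cv2.approxPolyDP(h,2,True)[:,0]
print([ (p.round(1).tolist(),plane(t,p,.012)[:2].round(4).tolist()) for p in q])
```

```text
0 [324.96 196.43] 15.3 918
1 [325.27 196.29] 13.5 1042
2 [325.6  196.03] 12.6 1115
3 [325.86 195.79] 11.6 1180
4 [325.88 195.68] 11.5 1212
5 [325.83 195.77] 11.6 1178
6 [325.65 196.12] 12.7 1101
7 [325.37 196.15] 13.7 1058
54385 ((314.0091857910156, 252.92916870117188), (36.975318908691406, 50.970577239990234), 84.1651840209961) (array([0.50067681, 0.03624807, 0.012     ]), np.float64(6.4773792498390765), np.float64(0.12397957865476271), np.float64(0.08911239413628586))
[([340.6000061035156, 268.20001220703125], [0.4639, -0.0286]), ([290.79998779296875, 273.20001220703125], [0.4504, 0.092]), ([287.8999938964844, 238.1999969482422], [0.5362, 0.1004]), ([336.1000061035156, 232.8000030517578], [0.551, -0.0171])]
```

The guard still swings (11–15° and moving), so I'll check it again later. V-block: (0.5006, 0.0363), yaw 6.5°, with plate size agreeing with the description. Now to the long barrel.

```bash
python3 -m pendant '[{"dx":0.015,"dy":0.002,"dz":0,"rx":0,"ry":0,"rz":0,"hand":0.085},{"dx":0.03,"dy":0.005,"dz":0,"rx":0,"ry":0,"rz":0,"hand":0.085},{"dx":0.041,"dy":0.006,"dz":0,"rx":0,"ry":0,"rz":0,"hand":0.085},{"dx":0.041,"dy":0.006,"dz":0,"rx":0,"ry":0,"rz":0,"hand":0.085},{"dx":0.041,"dy":0.006,"dz":0,"rx":0,"ry":0,"rz":0,"hand":0.085},{"dx":0.041,"dy":0.006,"dz":0,"rx":0,"ry":0,"rz":0,"hand":0.085},{"dx":0.041,"dy":0.006,"dz":0,"rx":0,"ry":0,"rz":0,"hand":0.085},{"dx":0.041,"dy":0.006,"dz":0,"rx":0,"ry":0,"rz":0,"hand":0.085},{"dx":0.041,"dy":0.006,"dz":0,"rx":0,"ry":0,"rz":0,"hand":0.085},{"dx":0.041,"dy":0.006,"dz":0,"rx":0,"ry":0,"rz":0,"hand":0.085},{"dx":0.04,"dy":0.005,"dz":0,"rx":0,"ry":0,"rz":0,"hand":0.085},{"dx":0.03,"dy":0.004,"dz":0,"rx":0,"ry":0,"rz":0,"hand":0.085}]' >/dev/null
python3 -m pendant '[{"dx":0.02,"dy":0.003,"dz":0.01,"rx":0,"ry":0,"rz":0,"hand":0.085},{"dx":0.01,"dy":0.001,"dz":0.03,"rx":0,"ry":0,"rz":0,"hand":0.085},{"dx":0,"dy":0,"dz":0.04,"rx":0,"ry":0,"rz":0,"hand":0.085},{"dx":0,"dy":0,"dz":0.03,"rx":0,"ry":0,"rz":0,"hand":0.085},{"dx":0,"dy":0,"dz":0,"rx":0,"ry":0,"rz":0,"hand":0.085},{"dx":0,"dy":0,"dz":0,"rx":0,"ry":0,"rz":0,"hand":0.085}]' | sed -n 2p
python3 -c "
from h import *
go(.4403,.2394,.013,103.9)
for i in range(6):
    s=manip.get_image('side')
    P,r=up(s,(316,184,338,206),lambda a:a.max(2)<75); 
    c=P.mean(0); v=np.linalg.svd(P-c,full_matrices=False)[2][0]; print(i,c.round(2),np.degrees(np.arctan2(v[0],v[1])).round(1))
"
```

```text
position: [0.4394, 0.2209, 0.1185]
t 10.92 turn(tool) [-0.24  0.01  0.3 ] d mm [ 17.7   5.4 105.5] F [-0.1  0.7  1.3] w 0.085 g 0.0
0 [326.5 194.5] -0.2
1 [326.5 194.5] -0.2
2 [326.5 194.5] -0.2
3 [326.5 194.5] -0.2
4 [326.5 194.5] -0.2
5 [326.5 194.5] -0.2
```

```bash
python3 -m pendant '[{"dx":0.01,"dy":0.003,"dz":0.01,"rx":0,"ry":0,"rz":0,"hand":0.085},{"dx":0.008,"dy":0.002,"dz":0.02,"rx":0,"ry":0,"rz":0,"hand":0.085},{"dx":0,"dy":0,"dz":0.03,"rx":0,"ry":0,"rz":0,"hand":0.085},{"dx":0,"dy":0,"dz":0.025,"rx":0,"ry":0,"rz":0,"hand":0.085},{"dx":0,"dy":0,"dz":0.015,"rx":0,"ry":0,"rz":0,"hand":0.085},{"dx":0,"dy":0,"dz":0.005,"rx":0,"ry":0,"rz":0,"hand":0.085},{"dx":0,"dy":0,"dz":0,"rx":0,"ry":0,"rz":0,"hand":0.06},{"dx":0,"dy":0,"dz":0,"rx":0,"ry":0,"rz":0,"hand":0.045},{"dx":0,"dy":0,"dz":0,"rx":0,"ry":0,"rz":0,"hand":0.04},{"dx":0,"dy":0,"dz":0,"rx":0,"ry":0,"rz":0,"hand":0.04}]' 40
python3 -c "
from h import *
go(.4403,.2394,.013,103.9)"
```

```text
clock: 12.05
position: [0.4428, 0.24, 0.0157]
ee_rot: [0.001, 0.615, 0.789, 0.001]
contact_force: [-0.0, 0.8, 0.0]
width: 0.0402
gripper_force: 0.0
t 12.05 turn(tool) [ 0.16 -0.02  0.26] d mm [ 0.  -2.6  2.7] F [-0.   0.8  0. ] w 0.0402 g 0.0
```

```bash
python3 -m pendant '[{"dx":0,"dy":-0.001,"dz":0.002,"rx":0,"ry":0,"rz":0,"hand":0.036},{"dx":0,"dy":0,"dz":0,"rx":0,"ry":0,"rz":0,"hand":0.02},{"dx":0,"dy":0,"dz":0,"rx":0,"ry":0,"rz":0,"hand":0.02},{"dx":0,"dy":0,"dz":0,"rx":0,"ry":0,"rz":0,"hand":0.02},{"dx":0,"dy":0,"dz":0,"rx":0,"ry":0,"rz":0,"hand":0.02}]' 60 
python3 -m pendant '[{"dx":0,"dy":0,"dz":-0.01,"rx":0,"ry":0,"rz":0,"hand":0.02},{"dx":0,"dy":0,"dz":-0.03,"rx":0,"ry":0,"rz":0,"hand":0.02},{"dx":0,"dy":0,"dz":-0.04,"rx":0,"ry":0,"rz":0,"hand":0.02},{"dx":0,"dy":0,"dz":-0.03,"rx":0,"ry":0,"rz":0,"hand":0.02},{"dx":0,"dy":0,"dz":0,"rx":0,"ry":0,"rz":0,"hand":0.02},{"dx":0,"dy":0,"dz":0,"rx":0,"ry":0,"rz":0,"hand":0.02}]'
python3 -c "
from h import *
go(.5006,.0363,.13,96.5)"
```

```text
clock: 12.47
position: [0.4407, 0.2393, 0.0126]
ee_rot: [0.0, 0.615, 0.789, 0.0]
contact_force: [-0.5, 0.3, 1.1]
width: 0.0199
gripper_force: 0.4
clock: 12.97
position: [0.4422, 0.2398, 0.1245]
ee_rot: [0.001, 0.615, 0.789, 0.002]
contact_force: [0.3, 0.2, -0.1]
width: 0.0202
gripper_force: 0.0
t 12.97 turn(tool) [ 0.28 -0.05  7.67] d mm [-208.8   35.    -5.5] F [ 0.3  0.2 -0.1] w 0.0202 g 0.0
```

```bash
python3 -c "
from h import *
s=manip.get_image('side');t=manip.get_image('top')
im=np.zeros((600,800,3),np.uint8); im[:560,:400]=cv2.resize(s['frame'][170:370,255:395,::-1],(400,560)); im[:480,400:]=cv2.resize(t['frame'][200:320,180:280,::-1],(400,480)); cv2.imwrite('pics/s6.png',im)"
```

```text
(no output)
```

View pics/s6.png

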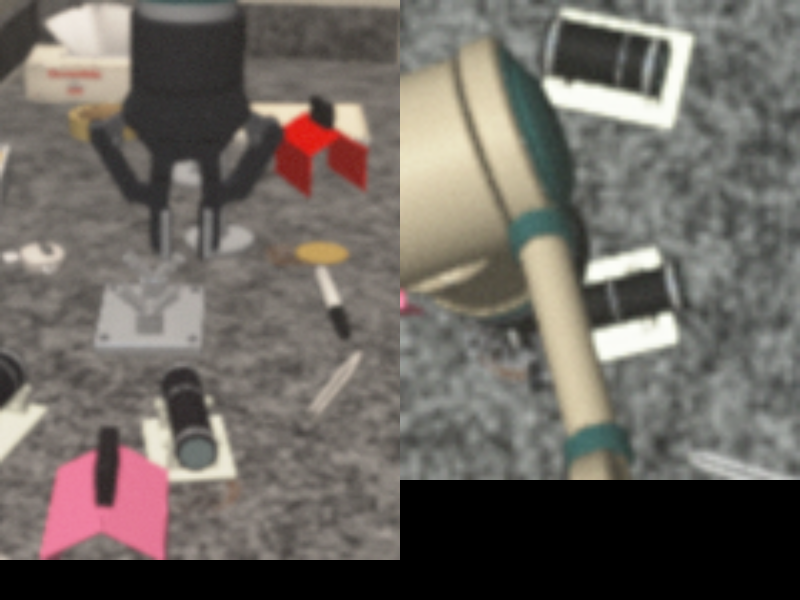

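Side half: the fingers, at crop (182,250), are empty; the long barrel is still in its cradle at crop (190,415). I'll check the projected TCP and the barrel's position.

```bash
python3 -c "
from h import *
s=manip.get_image('side');st=manip.get_state();print(st['position'],proj(s,st['position']),'vs tip 318.7,261')
print('barrel end +y, axis pts',proj(s,[.4403-.055*.24,.2394+.055*.97,.031]),proj(s,[.4403,.2394,.031]),proj(s,[.4403+.055*.24,.2394-.055*.97,.031]), 'end seen',255+197*.35,170+450*.357,'far',255+180*.35,170+385*.357)
print(st['qpos'])
"
```

```text
[0.43951842 0.23878319 0.121186  ] (np.float64(320.36602973529216), np.float64(276.9851325680733)) vs tip 318.7,261
barrel end +y, axis pts (np.float64(322.49640384766917), np.float64(331.22580172628835)) (np.float64(319.671384407068), np.float64(317.0626532619238)) (np.float64(317.13287403383583), np.float64(304.33590923400817)) end seen 323.95 330.65 far 318.0 307.445
[ 3.58575980e-01  2.26153186e-01  1.78456126e+00 -1.37117449e-04
  1.13370740e+00  1.11399999e-01]
```

The fingertips appear about 16 px (about 35 mm) above the projected TCP. That explains closing over the barrel, and why the low guard grasp never touched its roof. I'll measure the tips by frame differencing between open and closed.

```bash
python3 -c "
from h import *
import pickle
pickle.dump((manip.get_image('side'),manip.get_image('top'),manip.get_state()),open('a.pkl','wb'))"
python3 -m pendant '[{"dx":0,"dy":0,"dz":0,"rx":0,"ry":0,"rz":0,"hand":0.085},{"dx":0,"dy":0,"dz":0,"rx":0,"ry":0,"rz":0,"hand":0.085},{"dx":0,"dy":0,"dz":0,"rx":0,"ry":0,"rz":0,"hand":0.085},{"dx":0,"dy":0,"dz":0,"rx":0,"ry":0,"rz":0,"hand":0.085},{"dx":0,"dy":0,"dz":0,"rx":0,"ry":0,"rz":0,"hand":0.085},{"dx":0,"dy":0,"dz":0,"rx":0,"ry":0,"rz":0,"hand":0.085}]' | tail -2
python3 - <<'E'
from h import *
import pickle
s0,t0,st=pickle.load(open('a.pkl','rb')); s1,t1=manip.get_image('side'),manip.get_image('top')
for n,a,b in(("side",s0,s1),("top",t0,t1)):
    m=(np.abs(a["frame"].astype(int)-b["frame"]).max(2)>35).astype(np.uint8)
    k,l,S,c=cv2.connectedComponentsWithStats(cv2.morphologyEx(m,cv2.MORPH_OPEN,np.ones((2,2))))
    print(n,[tuple(map(int,x)) for x in S[1:] if x[4]>15])
T=st["position"]; y=R.from_euler("z",13.9,degrees=True).apply([1,0,0])
for w,z in((.0427+.007,.013),(.01,.0)):
    for sg in(1,-1):
        P=T+sg*w*y
        print(w,sg,[(dz,np.round(proj(s1,P+[0,0,z+dz]),1).tolist(),np.round(proj(t1,P+[0,0,z+dz]),1).tolist()) for dz in(0,.02,.035,.05)])
E
```

```text
width: 0.085
gripper_force: 0.0
side [(301, 180, 2, 24, 48), (283, 205, 17, 51, 357), (342, 206, 19, 35, 408), (291, 214, 10, 16, 96), (300, 221, 9, 12, 76), (336, 222, 7, 9, 46), (300, 229, 19, 32, 258), (326, 228, 17, 34, 315), (348, 243, 3, 11, 25), (342, 251, 3, 6, 17)]
top [(213, 283, 5, 11, 35), (212, 298, 8, 6, 27)]
0.0497 1 [(0, [295.3, 272.0], [216.8, 250.3]), (0.02, [295.1, 262.7], [215.1, 249.0]), (0.035, [295.0, 255.5], [213.9, 248.0]), (0.05, [294.9, 248.4], [212.6, 247.0])]
0.0497 -1 [(0, [345.3, 270.3], [226.1, 293.8]), (0.02, [345.5, 261.0], [224.6, 293.2]), (0.035, [345.7, 253.9], [223.5, 292.7]), (0.05, [345.9, 246.8], [222.3, 292.2])]
0.01 1 [(0, [315.3, 277.3], [221.5, 268.2]), (0.02, [315.4, 268.1], [219.9, 267.2]), (0.035, [315.4, 261.0], [218.7, 266.4]), (0.05, [315.4, 253.9], [217.5, 265.7])]
0.01 -1 [(0, [325.4, 276.9], [223.4, 276.9]), (0.02, [325.5, 267.7], [221.8, 276.0]), (0.035, [325.5, 260.7], [220.7, 275.3]), (0.05, [325.6, 253.6], [219.4, 274.7])]
```

The tips are truly about 34 mm above the reported TCP, and x,y agree. So for the barrel I aim for a reported z of about -0.022, watching the force.

```bash
python3 -m pendant '[{"dx":0,"dy":0,"dz":0.015,"rx":0,"ry":0,"rz":0,"hand":0.085},{"dx":0,"dy":0,"dz":0.03,"rx":0,"ry":0,"rz":0,"hand":0.085},{"dx":0,"dy":0,"dz":0.03,"rx":0,"ry":0,"rz":0,"hand":0.085},{"dx":0,"dy":0,"dz":0.025,"rx":0,"ry":0,"rz":0,"hand":0.085},{"dx":0,"dy":0,"dz":0.015,"rx":0,"ry":0,"rz":0,"hand":0.085},{"dx":0,"dy":0,"dz":0.005,"rx":0,"ry":0,"rz":0,"hand":0.085},{"dx":0,"dy":0,"dz":0,"rx":0,"ry":0,"rz":0,"hand":0.085}]' | sed -n '2p;4p'
python3 -m pendant '[{"dx":0,"dy":0,"dz":0.008,"rx":0,"ry":0,"rz":0,"hand":0.085},{"dx":0,"dy":0,"dz":0.008,"rx":0,"ry":0,"rz":0,"hand":0.085},{"dx":0,"dy":0,"dz":0,"rx":0,"ry":0,"rz":0,"hand":0.085}]' | sed -n '2p;4p'
python3 -m pendant '[{"dx":0,"dy":0,"dz":0.004,"rx":0,"ry":0,"rz":0,"hand":0.085},{"dx":0,"dy":0,"dz":0.004,"rx":0,"ry":0,"rz":0,"hand":0.085},{"dx":0,"dy":0,"dz":0,"rx":0,"ry":0,"rz":0,"hand":0.07},{"dx":0,"dy":0,"dz":0,"rx":0,"ry":0,"rz":0,"hand":0.05},{"dx":0,"dy":0,"dz":0,"rx":0,"ry":0,"rz":0,"hand":0.045},{"dx":0,"dy":0,"dz":0,"rx":0,"ry":0,"rz":0,"hand":0.042}]' 40
python3 -c "
from h import *
go(.4403,.2394,-.022,103.9)"
```

```text
position: [0.4398, 0.2389, 0.0013]
contact_force: [-0.7, -0.2, 0.4]
position: [0.4404, 0.2391, -0.014]
contact_force: [0.3, -0.3, -0.4]
clock: 15.15
position: [0.4409, 0.2393, -0.0213]
ee_rot: [0.0, 0.615, 0.789, 0.0]
contact_force: [0.3, -1.4, -0.9]
width: 0.0419
gripper_force: 0.0
t 15.15 turn(tool) [0.03 0.   0.27] d mm [ 0.2 -0.6  0.7] F [ 0.3 -1.4 -0.9] w 0.0419 g 0.0
```

```bash
python3 -m pendant '[{"dx":0,"dy":0,"dz":0,"rx":0,"ry":0,"rz":0,"hand":0.02},{"dx":0,"dy":0,"dz":0,"rx":0,"ry":0,"rz":0,"hand":0.02},{"dx":0,"dy":0,"dz":0,"rx":0,"ry":0,"rz":0,"hand":0.02},{"dx":0,"dy":0,"dz":0,"rx":0,"ry":0,"rz":0,"hand":0.02},{"dx":0,"dy":0,"dz":0,"rx":0,"ry":0,"rz":0,"hand":0.02}]' 70 
python3 -c "
from h import *
go(.5006,.0363,.13,96.5)"
```

```text
clock: 15.57
position: [0.4392, 0.2389, -0.0211]
ee_rot: [-0.001, 0.614, 0.789, -0.001]
contact_force: [-3.2, -0.6, 5.9]
width: 0.0282
gripper_force: 68.4
t 15.57 turn(tool) [-0.14  0.02  7.67] d mm [-208.2   38.1 -151.1] F [-3.2 -0.6  5.9] w 0.0282 g 68.4
```

Gripped (28 mm at 68 N). Lift, turn, carry, and check the guard on the way.

```bash
python3 -m pendant '[{"dx":0,"dy":0,"dz":-0.01,"rx":0,"ry":0,"rz":0,"hand":0.02},{"dx":0,"dy":0,"dz":-0.025,"rx":0,"ry":0,"rz":0,"hand":0.02},{"dx":0,"dy":0,"dz":-0.03,"rx":0,"ry":0,"rz":3,"hand":0.02},{"dx":0,"dy":0,"dz":-0.025,"rx":0,"ry":0,"rz":3,"hand":0.02},{"dx":0,"dy":0,"dz":-0.01,"rx":0,"ry":0,"rz":1.6,"hand":0.02},{"dx":-0.015,"dy":0.003,"dz":0,"rx":0,"ry":0,"rz":0,"hand":0.02},{"dx":-0.03,"dy":0.006,"dz":0,"rx":0,"ry":0,"rz":0,"hand":0.02},{"dx":-0.035,"dy":0.007,"dz":0,"rx":0,"ry":0,"rz":0,"hand":0.02},{"dx":-0.035,"dy":0.006,"dz":0,"rx":0,"ry":0,"rz":0,"hand":0.02},{"dx":-0.035,"dy":0.006,"dz":0,"rx":0,"ry":0,"rz":0,"hand":0.02},{"dx":-0.03,"dy":0.006,"dz":0,"rx":0,"ry":0,"rz":0,"hand":0.02},{"dx":-0.02,"dy":0.003,"dz":0,"rx":0,"ry":0,"rz":0,"hand":0.02}]' 
python3 -m pendant '[{"dx":-0.006,"dy":0.001,"dz":0,"rx":0,"ry":0,"rz":0,"hand":0.02},{"dx":0,"dy":0,"dz":0,"rx":0,"ry":0,"rz":0,"hand":0.02},{"dx":0,"dy":0,"dz":0,"rx":0,"ry":0,"rz":0,"hand":0.02},{"dx":0,"dy":0,"dz":0,"rx":0,"ry":0,"rz":0,"hand":0.02}]'
python3 - <<'E'
from h import *
go(.5006,.0363,.035,96.5)
s=manip.get_image('side');t=manip.get_image('top')
im=np.zeros((600,800,3),np.uint8); im[:560,:400]=cv2.resize(s['frame'][170:310,255:355,::-1],(400,560)); im[:400,400:]=cv2.resize(t['frame'][200:320,260:380,::-1],(400,400)); cv2.imwrite('pics/s7.png',im)
# guard fin tilt
P,r=up(s,(316,180,340,206),lambda a:a.max(2)<75); c=P.mean(0);v=np.linalg.svd(P-c,full_matrices=False)[2][0]; print('fin',c,np.degrees(np.arctan2(v[0],v[1])),len(P))
# barrel, expected vs glass end (side)
b=np.array(manip.get_state()['position'])+[0,0,.052]; u=np.array([-np.sin(np.radians(6.5)),np.cos(np.radians(6.5)),0])
print('expected barrel +y end centre px',proj(s,b+.055*u),'seat end',proj(s,[.5006-.0062,.0363+.0546,.055]))
E
```

```text
clock: 16.57
position: [0.5011, 0.042, 0.0784]
ee_rot: [0.001, 0.666, 0.746, -0.0]
contact_force: [0.1, -0.0, -2.0]
width: 0.0285
gripper_force: 69.2
clock: 16.9
position: [0.5012, 0.0401, 0.0783]
ee_rot: [-0.001, 0.665, 0.747, -0.0]
contact_force: [0.3, 0.1, -1.7]
width: 0.0284
gripper_force: 69.2
t 16.9 turn(tool) [-0.05 -0.05  0.11] d mm [-3.7 -1.  43.3] F [ 0.3  0.1 -1.7] w 0.0284 g 69.2
fin [320.54565 193.43382] 5.692429 9137
expected barrel +y end centre px (np.float64(305.1120257468204), np.float64(245.3876807389139)) seat end (np.float64(305.8887733947408), np.float64(274.81703611953463))
```

View pics/s7.png

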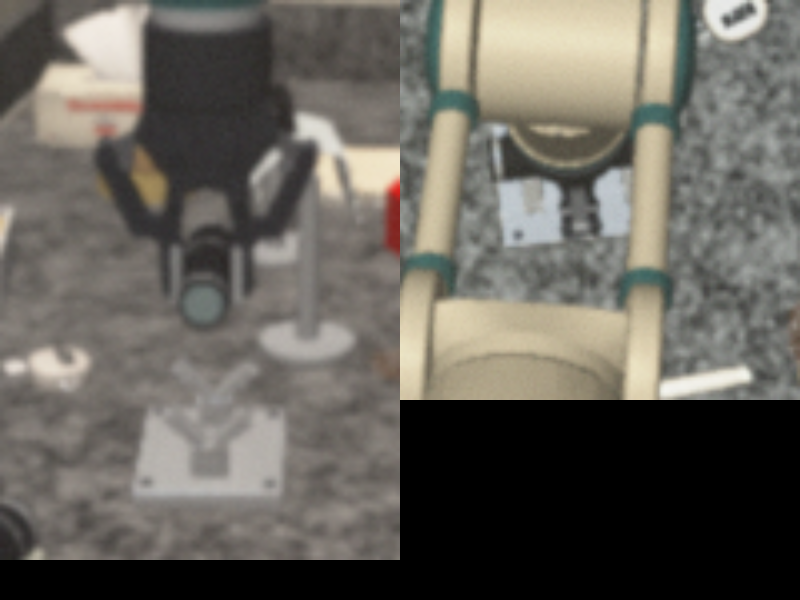

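The barrel is level between the fingers, its glass end at full px (305.5,246) against (305.1,245.4) predicted; the V groove is straight below at crop (212,410). The guard is still on the bar behind, right. Descending.

```bash
python3 -m pendant '[{"dx":-0.003,"dy":-0.001,"dz":0.015,"rx":0,"ry":0,"rz":0,"hand":0.02},{"dx":-0.001,"dy":0,"dz":0.02,"rx":0,"ry":0,"rz":0,"hand":0.02},{"dx":0,"dy":0,"dz":0.02,"rx":0,"ry":0,"rz":0,"hand":0.02},{"dx":0,"dy":0,"dz":0.01,"rx":0,"ry":0,"rz":0,"hand":0.02},{"dx":0,"dy":0,"dz":0.003,"rx":0,"ry":0,"rz":0,"hand":0.02},{"dx":0,"dy":0,"dz":0,"rx":0,"ry":0,"rz":0,"hand":0.02},{"dx":0,"dy":0,"dz":0,"rx":0,"ry":0,"rz":0,"hand":0.02}]' 
python3 -c "
from h import *
go(.5006,.0363,.003,96.5)"
```

```text
clock: 17.58
position: [0.5019, 0.0354, 0.0109]
ee_rot: [0.0, 0.665, 0.747, 0.0]
contact_force: [0.1, 0.1, -0.9]
width: 0.0282
gripper_force: 69.2
t 17.58 turn(tool) [0.05 0.01 0.12] d mm [ 1.  -1.2  7.9] F [ 0.1  0.1 -0.9] w 0.0282 g 69.2
```

```bash
python3 -m pendant '[{"dx":0.0005,"dy":-0.0005,"dz":0.003,"rx":0,"ry":0,"rz":0,"hand":0.02},{"dx":0,"dy":0,"dz":0.002,"rx":0,"ry":0,"rz":0,"hand":0.02},{"dx":0,"dy":0,"dz":0,"rx":0,"ry":0,"rz":0,"hand":0.02}]' | sed -n '2p;4p'
for i in 1 2 3; do python3 -m pendant '[{"dx":0,"dy":0,"dz":0.001,"rx":0,"ry":0,"rz":0,"hand":0.02},{"dx":0,"dy":0,"dz":0,"rx":0,"ry":0,"rz":0,"hand":0.02},{"dx":0,"dy":0,"dz":0,"rx":0,"ry":0,"rz":0,"hand":0.02}]' | sed -n '2p;4p'; done
```

```text
position: [0.501, 0.0354, 0.0057]
contact_force: [-0.7, -0.1, -2.3]
position: [0.501, 0.0352, 0.0046]
contact_force: [0.3, -0.5, -2.5]
position: [0.5006, 0.0352, 0.0038]
contact_force: [-2.2, -1.3, 3.5]
position: [0.5004, 0.0352, 0.0035]
contact_force: [-4.3, -0.1, 9.7]
```

Both flanks carry, but unevenly (Fx = -4.3). A small shift towards -x should balance them.

```bash
python3 -m pendant '[{"dx":0,"dy":-0.0006,"dz":0.0001,"rx":0,"ry":0,"rz":0,"hand":0.02},{"dx":0,"dy":0,"dz":0,"rx":0,"ry":0,"rz":0,"hand":0.02},{"dx":0,"dy":0,"dz":0,"rx":0,"ry":0,"rz":0,"hand":0.02},{"dx":0,"dy":0,"dz":0,"rx":0,"ry":0,"rz":0,"hand":0.02}]' | sed -n '2p;4p'
python3 -c "
from h import *
F=[]
for i in range(8):
    manip.get_image('top'); s=manip.get_image('side'); st=manip.get_state();F.append(np.r_[st['contact_force'],st['moment'],st['position']])
print(np.mean(F,0).round(4),np.std(F,0).round(3))
go(.5006,.0363,.003,96.5)"
```

```text
position: [0.5001, 0.0351, 0.0032]
contact_force: [-3.6, -0.6, 8.6]
[-3.1002e+00 -3.4810e-01  8.0638e+00 -1.0570e-01  4.3200e-01 -2.4900e-02
  5.0010e-01  3.5100e-02  3.2000e-03] [0.503 0.278 0.385 0.024 0.041 0.023 0.    0.    0.   ]
t 19.72 turn(tool) [0.   0.02 0.08] d mm [1.1 0.6 0.2] F [-3.2 -0.   8. ] w 0.0281 g 70.1
```

```bash
python3 -m pendant '[{"dx":0,"dy":-0.0008,"dz":0.0004,"rx":0,"ry":0,"rz":0,"hand":0.02},{"dx":0,"dy":0,"dz":0,"rx":0,"ry":0,"rz":0,"hand":0.02},{"dx":0,"dy":0,"dz":0,"rx":0,"ry":0,"rz":0,"hand":0.02},{"dx":0,"dy":0,"dz":0,"rx":0,"ry":0,"rz":0,"hand":0.02}]' | sed -n '2p;4p'
cat > m.py <<'E'
from h import *
F=[]
for i in range(6):
    manip.get_image('top'); s=manip.get_image('side'); st=manip.get_state();F.append(np.r_[st['contact_force'],st['moment'],st['position']])
print(np.mean(F,0).round(4),np.std(F,0).round(3)); go(.5006,.0363,.003,96.5)
g=s["frame"][205:265,285:325]; 
P,r=up(s,(290,250,325,300),lambda a:(a[...,1]-a[...,0]>8)&(a.mean(2)>70)); print("glass",P.mean(0),np.ptp(P,axis=0))
print("exp glass",proj(s,[.5006-.0062,.0363+.0546,.055]))
E
python3 m.py
```

```text
position: [0.4998, 0.0351, 0.0028]
contact_force: [-2.2, -0.2, 7.6]
[-2.5550e+00  5.3400e-02  7.4035e+00 -7.8200e-02  3.3890e-01 -7.9100e-02
  4.9980e-01  3.5100e-02  2.8000e-03] [0.611 0.49  0.538 0.038 0.034 0.039 0.    0.    0.   ]
t 20.65 turn(tool) [0.05 0.02 0.05] d mm [ 1.1  1.  -0.2] F [-2.6 -0.2  7.1] w 0.0282 g 70.1
glass [306.3654  274.39407] [8.  7.5]
exp glass (np.float64(305.8887733947408), np.float64(274.81703611953463))
```

The motion follows one flank at 45° (x and z drop together), so it is riding on the far flank. I'll keep stepping towards -x until the force balances.

```bash
for i in 1 2 3; do python3 -m pendant '[{"dx":0,"dy":-0.0007,"dz":0.0005,"rx":0,"ry":0,"rz":0,"hand":0.02},{"dx":0,"dy":0,"dz":0,"rx":0,"ry":0,"rz":0,"hand":0.02},{"dx":0,"dy":0,"dz":0,"rx":0,"ry":0,"rz":0,"hand":0.02}]' | sed -n '2p;4p'; done; python3 m.py
```

```text
position: [0.4998, 0.035, 0.0027]
contact_force: [-1.6, -0.3, 9.7]
position: [0.4998, 0.035, 0.0027]
contact_force: [-2.0, 0.3, 11.4]
position: [0.4999, 0.035, 0.0027]
contact_force: [-1.8, 0.7, 13.3]
[-1.70690e+00  6.29100e-01  1.37364e+01  8.68000e-02  2.37800e-01
 -1.50900e-01  4.99900e-01  3.50000e-02  2.60000e-03] [0.364 0.488 0.539 0.026 0.006 0.009 0.    0.    0.   ]
t 22.0 turn(tool) [0.3  0.03 0.02] d mm [ 1.2  0.9 -0.4] F [-1.9  1.4 13.4] w 0.0284 g 70.8
glass [306.23322 274.71942] [7.8333435 7.833313 ]
exp glass (np.float64(305.8887733947408), np.float64(274.81703611953463))
```

Now bottomed: the position no longer changes and Fx is small. I'll ease the push to about 10 N and check the guard numerically from the top.

```bash
python3 -m pendant '[{"dx":0,"dy":-0.0003,"dz":-0.001,"rx":0,"ry":0,"rz":0,"hand":0.02},{"dx":0,"dy":0,"dz":0,"rx":0,"ry":0,"rz":0,"hand":0.02},{"dx":0,"dy":0,"dz":0,"rx":0,"ry":0,"rz":0,"hand":0.02},{"dx":0,"dy":0,"dz":0,"rx":0,"ry":0,"rz":0,"hand":0.02}]' >/dev/null; python3 m.py
python3 - <<'E'
from h import *
t=manip.get_image("top")
P,r=up(t,(425,230,475,272),lambda a:a.max(2)<80);print("fin",r,axis(t,r,.166))
P,r=up(t,(412,222,482,280),lambda a:(a.min(2)>195));print("roof",r,axis(t,r,.125))
P,r=up(t,(412,222,482,280),lambda a:(a.min(2)>150)&(np.ptp(a,axis=2)<25),close=9);print("roof",r,axis(t,r,.125))
print("exp mid",proj(t,[.490,-.2545,.13]),proj(t,[.490,-.2545,.166]))
E
```

```text
[ 1.0329e+00  8.7200e-01  8.9043e+00  1.7500e-01 -1.4030e-01 -8.7400e-02
  4.9970e-01  3.5000e-02  2.7000e-03] [0.333 0.282 0.521 0.037 0.028 0.032 0.    0.    0.   ]
t 22.93 turn(tool) [0.29 0.03 0.03] d mm [ 1.3  1.  -0.2] F [1.  1.2 9.2] w 0.0283 g 70.2
glass [304.67682 274.8852 ] [4.166687  5.6666565]
exp glass (np.float64(305.8887733947408), np.float64(274.81703611953463))
fin ((445.2834167480469, 248.12535095214844), (6.644641876220703, 23.47342872619629), 76.50426483154297) (array([ 0.49311859, -0.25004492,  0.166     ]), np.float64(14.144376095938085), np.float64(0.05109598287380438), np.float64(0.014251490021512174))
roof ((444.385986328125, 253.0778045654297), (30.46769142150879, 45.85548782348633), 76.61888122558594) (array([ 0.48795506, -0.25662611,  0.125     ]), np.float64(14.018775054816688), np.float64(0.1029733064244355), np.float64(0.06749906881099581))
roof ((446.9520568847656, 252.66168212890625), (34.58560562133789, 72.77230834960938), 80.91887664794922) (array([ 0.48895279, -0.26239314,  0.125     ]), np.float64(9.722800315930396), np.float64(0.1630823646998471), np.float64(0.07662198286676401))
exp mid (np.float64(443.9059426727298), np.float64(251.8493433535236)) (np.float64(447.3759938784953), np.float64(249.57137448441873))
```

The guard hangs settled astride the bar's middle. The barrel is seated with Fx near 0, and the push reads 8.9 N plus the barrel's weight, so about 10 N. Handing in.

```bash
python3 -c "
from rig import manip
print(manip.sign_off())"
```

```text
the job is handed in; nothing more can be done
None
```

The job is handed in at about 23 s: the guard hangs astride the middle of the bar, and the long barrel is held in the V-block on both flanks with about 10 N, roughly 1 mm off centre lengthwise; the short barrel was not touched, and the sign-off gave no verdict.

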